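Close the lab case and unbolt the outgoing-case cage

ROBOT

A 6-joint arm with a two-finger parallel gripper is mounted at the origin on the work surface. World frame = base frame: x ahead of the robot, y to its left, z up, the work surface at z = 0. Lengths are in mm, angles in rad, forces in N, time in s.
With the tool pointing down it reaches from about 350 to 975 mm from the base axis. Payload 7.1 kg.
Tool frame: the origin (TCP) lies at the very end of the fingers, on their centre line; the grasp point (between the pads) lies tcp_to_grasp behind it (tcp_to_grasp is the distance from the TCP to the grasp point, in mm); z points along the fingers, x is the direction in which the jaws open and shut, and the axes are right-handed (so a half turn about z gives the same grasp; the last joint's range is limited). The gripper opens to 88 mm and grips with 3 to 60 N. Pads are 20 mm wide; open, the fingers measure 115 mm over their backs; the gripper's body (75 mm by 178 mm) begins 61 mm behind the grasp point.
Start: joints at [-0.019, 0.423, 1.63, -0, 1.089, -0.019], TCP at [624.984, 0.026, 222.675] pointing down, gripper open.
Joint ranges: [-3, 3], [-0.9, 2.11], [0.09, 2.58], [-1.31, 4.45], [0.11, 2.69], [-2.54, 2.54]. Speed limits (rad/s): [2.39, 2.39, 3.01, 3.14, 3.14, 3.14].

INTERFACE

Orientations are given as a rotation vector (axis times angle).
In Python, from workcell import get_obs, get_image, close_job, recognise, mark_of, tcp_to_grasp gives the robot as it stands. The module is installed in compiled form; this text tells all that it offers.
- The arm moves only by the tool move_arm, never from a script. Its argument "motion" is a list of rows, each a list of 7 numbers: the shift along the world's x, y, z in mm, then the turn, a rotation vector about the world's x, y, z in rad, then the finger opening in mm, from 0 to 87.8. A call has 1 to 5 rows; each row is the pose to reach, as a shift and turn from the pose commanded when the call began; what a row does not reach only later rows make up. A row lasts 1/12 s, in which the tool goes at most 41.7 mm and 7.16 degrees, less where a joint would pass 70% of its speed; a pose out of reach is approached as far as the arm can. A call with a gripper value outside its range is refused whole. The fingers move at their own pace and stop on an object; the grip force is fixed at half the most. Time passes only in rows, so rows that repeat a pose let the fingers close. It gives the time, the measured TCP pose, the force and the opening at its end, in the units of the state.
- get_obs(): the state, without advancing time (a new reading comes with each control period).
- get_image(name): name is "scene" or "side" or "wrist"; returns a dict with "color" (480x640x3 uint8, red, green, blue), "mtx" (3x3 intrinsics, pixels), "camera_from_world" (4x4, takes a point from world to camera coordinates). Camera axes: x right, y up, looking along -z (the intrinsics and any distortion apply to the point x, -y, -z); pixel columns grow to the right and rows downward; lengths in mm; the calibration is good to about 2 mm. A picture is of the moment at which its call begins. There is no depth.
- close_job(): hands the job in, once; it reports no verdict.
Trained networks look in a picture, given as the dict that the camera call returned (one of the last four; its "shot" number tells which), for a name from the list of things; names that differ only in an ending like _2 or _b are one class to them, and where a whole thing is asked for, a point or a joint stands for the part that bears it (a point fixed in the world has none). Each returns a list of dicts, best first, with "p" (0 to 1); they miss things now and then, are a little off and sometimes report something else, mostly with a low value. They report only what shows in the picture. A call takes as long as a camera call. They do not tell look-alikes from the thing itself.
- recognise(picture, label): "bbox" ([centre column, centre row, width, height] in pixels, round what is visible of it).
- mark_of(picture, label): "location" ([row, column] in pixels: a listed point, or the origin of a listed thing).
The state is a dict: "t": time; "qpos": joint angles; "qvel": joint speeds; "joint_torque": joint torques, N m; "ee_pos": TCP position; "orientation": TCP orientation; "ft_force": force on the tool from outside, world axes, zero at the start; "moment": the same for the moment, N m; "width": finger opening in mm.
Only numpy, scipy, OpenCV 4.12 (cv2) and the standard library are available. Lean on these libraries where they do the work, as an engineer would, in place of code of your own. Each camera call takes 0.05 s, during which the arm holds its last target. There are 200 camera calls.

TASK

This case is going out to the lab: fold the carton's two end flaps down first, then its large top flap flat over them. Then unbolt the wire cage's gate: the bolt sags and its button nose has dropped behind the bent-up lip of the keeper, so don't force it, keep it lifted by its knob while you draw it all the way back. The gate springs shut by itself, so swing it ajar by the same knob, about a hand's width at its free edge, and finish holding it there, still gripping the knob with the bolt drawn back and nothing else on the counter knocked about.

Things in the scene. Friction and masses are not known exactly. Their poses are not given: they have to be found in the camera images.
- carton: Open brown cardboard carton, not movable, 160 (its x) x 130 (its y) x 85 mm high when shut; origin: centre of its underside, z up. It has an end flap on the top edge of each end wall (x = -80 and +80 mm) and a large top flap on its -y side (y = -65 mm). Flaps are 3 mm thick, stay at the angle where they are left, and move under 1.5 N. A plaster model inside stays below 40 mm height.
- near_flap (a joint): End flap at the carton's -x end, 55 mm long, 118 mm wide, hinged at x = -80 mm, 78 mm high. 0 rad = folded inward, flat (shut), 1.57 = upright, more = leaning outward; starts between 1.35 and 1.9.
- far_flap (a joint): End flap at the carton's +x end, 55 mm long, 118 mm wide, hinged at x = +80 mm, 78 mm high. 0 rad = folded inward, flat (shut), 1.57 = upright, more = leaning outward; starts between 1.35 and 1.9.
- top_flap (a joint): Large top flap, 130 mm long, 160 mm wide, hinged at the carton's y = -65 mm, 83 mm high. 0 rad = shut flat over the end flaps, towards the carton's +y; 1.57 = upright, more = leaning outward; starts between 1.6 and 2.1.
- cage: Grey steel cage with wire sides, fixed to the counter, 200 (its x) x 300 (its y) x 220 mm high; origin: centre of its underside, z up; its gate fills the front, which faces its own -x. The gate's outer face lies at x = -106 mm, its top edge at 212 mm height. Gate hinge at the +y side of the front, latch post with the keeper at the -y side.
- gate_hinge (a point): Point on the gate's vertical hinge line, at 186 mm height, in the gate's mid-plane; the point turns with the gate: its -y axis points along the gate to the free edge (250 mm away), its -x axis out of the front.
- gate (a joint): Gate angle: 0 rad = shut, grows as the free edge swings out of the front. A spring hinge shuts it (about 0.2 Nm when shut, 0.35 Nm at 0.4 rad). With the bolt in the keeper it moves 0.04 rad at most. At 0.37 rad the free edge stands out 90 mm.
- bolt_plate (a joint): Tilt of the whole bolt with its base plate about the rear screw, 120 mm from the gate's hinge line, 186 mm high. -0.11 rad = hanging, where its weight takes it; 0 = level; upper stop +0.02. The nose clears the keeper's lip above about -0.07. With the bolt in the keeper the knob is 85 mm from the screw and rises 0.85 mm per 0.01 rad.
- bolt (a joint): Draw of the bolt, along its own axis towards the gate's hinge (the cage's +y with the gate shut): 0 m = fully in the keeper, 0.042 = fully drawn; the nose is out of the keeper from 0.029. About 1 to 2 N of friction; it stays where it is left along this axis.
- knob: The bolt's handle: a round steel stem, 11 mm diameter, at right angles to the gate's face, with a 20 mm ball on its end; origin on the rod's axis, the stem along its -x, free from 8 to 46 mm out. Bolt, knob and plate weigh about 0.3 to 0.4 kg; lifting at the knob takes 3 to 4 N.
- knob_grip (a point): Middle of the knob's free stem, 30 mm out from the rod's axis, 48 mm in front of the gate's face; x axis along the stem (-x outward), y along the bolt (+y is the drawing direction), z up. About 177 mm above the counter at the start.
- keeper: Steel strap loop on the latch post, 10 mm wide along the bolt, its lower tongue bent up into a 5 mm thick lip; origin: middle of the lip's top edge, 162 mm above the counter. The loop is open from there to 42 mm above it, which lets the 24 mm button nose on the 12 mm rod pass when the bolt is lifted.
- cup: Yellow plastic cup, 74 mm across and 95 mm tall with dental instruments standing out to 150 mm; origin under its centre. Leave alone.
- dish: Small steel dish, 48 mm across, 24 mm tall; origin under its centre. Leave alone.
- jaw_model: Plaster jaw model, 50 x 62 x 29 mm; origin under its centre. Leave alone.
- syringe: White impression syringe lying flat, 135 mm long; origin on the counter under its barrel. Leave alone.
- bottle: White plastic bottle, 60 mm across, 150 mm tall; origin under its centre. Leave alone.
Mind the look-alikes: they are no part of the job. Of the things like the carton, leave any that is blue; of the rest the larger one is meant.

How it is judged (in metres and radians):
On the way, in this order (a step that is already met when the one before it is completed fails the run):
1. both end flaps are folded down (within 0.25 rad of flat) while the top flap is still up (value of joint each of near_flap, far_flap below 0.25 rad and value of joint top_flap above 0.7 rad), for 0.1 s.
2. the top flap is folded down over them (within 0.2 rad of flat) (value of joint each of near_flap, far_flap below 0.25 rad and value of joint top_flap below 0.2 rad), for 0.1 s.
3. the bolt is drawn out of the keeper (30 mm or more) (value of joint bolt above 0.03 m), for 0.1 s.
At the end, for the whole second after the job is handed in: The gate is held ajar at 0.22 to 0.56 rad (free edge 55 to 130 mm out) with the fingers still on the bolt's knob (more than 0.8 N), the bolt drawn 30 mm or more, the end flaps within 0.25 rad and the top flap within 0.2 rad of flat (all of step 2 and value of joint gate between 0.22 and 0.56 rad and value of joint bolt above 0.03 m and contact force between the fingers and knob above 0.8 N); the arm keeps its last pose, push and grip.
It fails at once if the keeper is wrenched: more than 60 N on it from the bolt or the gripper (contact force between keeper and anything else above 60 N).
It fails at once if another thing on the counter is knocked: moved by more than 30 mm (distance of any of cup, dish, jaw_model, syringe, bottle from where it was at the start of the episode above 0.03 m).
It fails at once if the cup or the bottle is tipped over (angle between any of cup, bottle's own z axis and vertical above 0.6 rad).
It also fails if it takes over 54 s, if anything falls off the work surface, if the arm or the gripper's body presses on something with over 40 N, if the wrist force passes 120 N, or if a joint passes its speed limit or range.

## Working session

There is one attempt and no reset: what is moved stays moved. The work goes in short steps, Python scripts to look and compute and a tool call to move; the robot and the scene stay as the last step left them, time stands still between calls to the robot, and variables do not carry over. Pictures are saved under pics/ and viewed, about 8 in all and at most 12, crops included, and the job is handed in when it is done.

Besides the shell and the picture viewer there is one more tool, called in YAML: its name, and indented under it one key for each argument. move_arm: Moves the arm, as the interface text tells. Its arguments: {"type":"object","properties":{"motion":{"type":"array"}},"required":["motion"]}

```bash
mkdir -p pics
cat > h.py <<'E'
import numpy as np, cv2
from workcell import *
def save(im,n,crop=None,s=1):
    c=im["color"][:,:,::-1]
    if crop: a,b,w,h=crop; c=c[b:b+h,a:a+w]
    cv2.imwrite("pics/"+n,cv2.resize(c,None,fx=s,fy=s,interpolation=cv2.INTER_CUBIC))
def proj(im,P):
    P=np.atleast_2d(P); c=(im["camera_from_world"]@np.c_[P,np.ones(len(P))].T).T[:,:3]
    c=c*[1,-1,-1]; u=(im["mtx"]@c.T).T; return u[:,:2]/u[:,2:]
def ray(im,uv):
    T=im["camera_from_world"]; R=T[:3,:3]; o=-R.T@T[:3,3]
    d=np.linalg.inv(im["mtx"])@[uv[0],uv[1],1]; d=R.T@(d*[1,-1,-1]); return o,d/np.linalg.norm(d)
def onz(im,uv,z):
    o,d=ray(im,uv); return o+d*(z-o[2])/d[2]
def tri(obs):
    A=np.zeros((3,3));b=np.zeros(3)
    for im,uv in obs:
        o,d=ray(im,uv);M=np.eye(3)-np.outer(d,d);A+=M;b+=M@o
    return np.linalg.solve(A,b)
E
python3 - <<'E'
from h import *
print(tcp_to_grasp if not callable(tcp_to_grasp) else tcp_to_grasp()); print(get_obs())
ims={n:get_image(n) for n in("scene","side","wrist")}
v=np.hstack([ims["scene"]["color"],ims["side"]["color"]])
save(ims["scene"],"a_scene.png"); save(ims["side"],"a_side.png")
for n,i in ims.items():
    T=i["camera_from_world"]; print(n,-T[:3,:3].T@T[:3,3],i["mtx"].tolist(), [k for k in i])
    for l in("carton","near_flap","far_flap","top_flap","cage","gate_hinge","knob","knob_grip","keeper","cup","dish","jaw_model","syringe","bottle"):
        print(n,l,[(np.round(m["location"]).tolist(),round(m["p"],2)) for m in mark_of(i,l)[:3]],[(np.round(m["bbox"]).tolist(),round(m["p"],2)) for m in recognise(i,l)[:3]] )
E
```

```text
18.700000000000003
{'t': 0.0, 'qpos': array([-1.89585522e-02,  4.23805910e-01,  1.63070832e+00, -2.00315772e-05,
        1.08858000e+00, -1.89704222e-02]), 'qvel': array([ 0.00063384, -0.00055799, -0.00089563, -0.00016519, -0.00075646,
        0.00082329]), 'joint_torque': array([ 1.28069914e-03, -5.44622147e+01, -2.73670936e+01,  6.42951974e-02,
        2.27214623e-02, -1.51321510e-04]), 'ee_pos': array([6.24438583e+02, 5.67725488e-02, 2.21916305e+02]), 'orientation': array([-3.14158103e+00, -3.32581069e-05,  2.35876733e-03]), 'ft_force': array([-0.25267166, -0.49317201, -0.09854808]), 'moment': array([ 0.03144671, -0.02435647, -0.03776561]), 'width': 88.0402408225544}
scene [ 959.26183323 -463.75271672 1004.1484183 ] [[515.7298921276412, 0.0, 322.6711549803808], [0.0, 515.7298921276412, 247.29364551309186], [0.0, 0.0, 1.0]] ['color', 'mtx', 'camera_from_world', 'shot']
scene carton [([324.0, 261.0], 0.92), ([267.0, 196.0], 0.89), ([395.0, 137.0], 0.79)] [([194.0, 259.0, 70.0, 55.0], 0.97), ([131.0, 389.0, 120.0, 120.0], 0.94), ([240.0, 308.0, 133.0, 113.0], 0.66)]Traceback (most recent call last):
  File "<stdin>", line 9, in <module>
ValueError: it knows: bottle, cage, carton, cup, dish, gate_hinge, jaw_model, keeper, knob, knob_grip, syringe
```

Run:
```python
from h import *
import pickle
ims={n:get_image(n) for n in("scene","side","wrist")}
pickle.dump(ims,open("ims0.pkl","wb"))
print(get_obs()["t"])
for n,i in ims.items():
    T=i["camera_from_world"]; print(n,-T[:3,:3].T@T[:3,3])
    for l in("carton","cage","gate_hinge","knob","knob_grip","keeper","cup","dish","jaw_model","syringe","bottle"):
        print(n,l,[(np.round(m["location"],1).tolist(),round(m["p"],2)) for m in mark_of(i,l)[:3]],[(np.round(m["bbox"]).tolist(),round(m["p"],2)) for m in recognise(i,l)[:3]] )
```

```text
0.4
scene [ 959.26183323 -463.75271672 1004.1484183 ]
scene carton [([269.4, 197.8], 0.82), ([394.7, 135.7], 0.72), ([323.9, 259.6], 0.56)] [([193.0, 258.0, 69.0, 60.0], 0.92), ([129.0, 388.0, 117.0, 120.0], 0.74), ([238.0, 309.0, 136.0, 118.0], 0.68)]
scene cage [([174.9, 422.2], 0.83)] [([451.0, 153.0, 125.0, 151.0], 0.76), ([428.0, 180.0, 13.0, 18.0], 0.54)]
scene gate_hinge [] [([430.0, 178.0, 83.0, 83.0], 0.94)]
scene knob [([169.1, 437.8], 0.56)] [([427.0, 182.0, 20.0, 23.0], 0.61)]
scene knob_grip [([181.6, 428.0], 0.73)] [([428.0, 182.0, 19.0, 18.0], 0.46)]
scene keeper [([190.1, 462.5], 0.71)] [([461.0, 187.0, 19.0, 34.0], 0.57), ([380.0, 306.0, 27.0, 23.0], 0.33)]
scene cup [([315.0, 438.5], 0.97)] [([446.0, 300.0, 43.0, 55.0], 0.85)]
scene dish [([283.7, 345.9], 0.74)] [([348.0, 278.0, 22.0, 16.0], 0.84)]
scene jaw_model [([310.4, 382.9], 0.67), ([316.6, 436.9], 0.65)] [([381.0, 304.0, 30.0, 22.0], 0.76), ([430.0, 180.0, 18.0, 20.0], 0.15)]
scene syringe [([254.8, 310.5], 0.72), ([178.9, 423.0], 0.5)] [([310.0, 254.0, 30.0, 33.0], 0.79)]
scene bottle [([374.4, 377.0], 0.74
[... 1276 characters left out ...]
.0, 23.0, 16.0], 0.45)]
wrist [624.1384626   73.16970292 384.38885014]
wrist carton [([373.7, 216.8], 0.89)] [([208.0, 390.0, 177.0, 155.0], 0.87)]
wrist cage [] []
wrist gate_hinge [([112.8, 475.0], 0.25)] []
wrist knob [([377.8, 216.0], 0.42)] []
wrist knob_grip [] []
wrist keeper [] []
wrist cup [([110.7, 474.0], 0.63)] [([539.0, 98.0, 185.0, 109.0], 0.62)]
wrist dish [([194.3, 267.3], 0.78)] [([262.0, 201.0, 51.0, 51.0], 0.66)]
wrist jaw_model [([188.7, 364.4], 0.89)] [([367.0, 190.0, 82.0, 81.0], 0.95)]
wrist syringe [([190.5, 154.2], 0.63)] [([154.0, 192.0, 49.0, 143.0], 0.82), ([262.0, 201.0, 50.0, 52.0], 0.42)]
wrist bottle [([298.3, 448.9], 0.8)] [([478.0, 317.0, 85.0, 77.0], 0.77)]
```

View pics/a_scene.png

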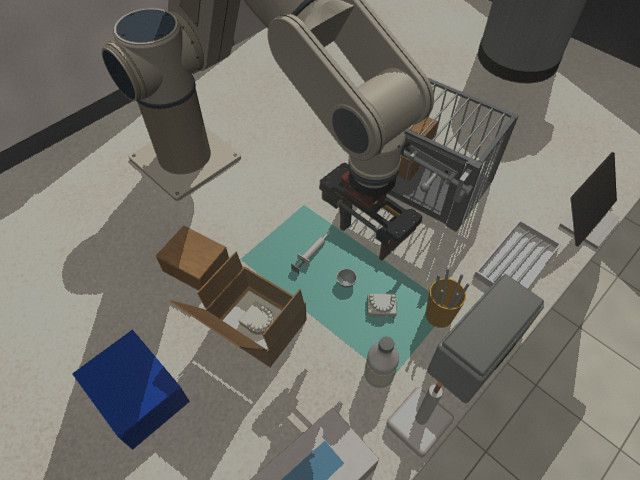

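View pics/a_side.png

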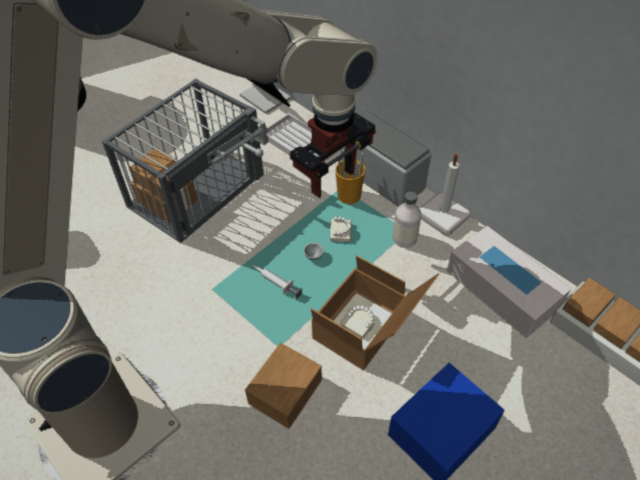

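The scene view holds three carton-like things: a blue box at (131,389), a small closed brown box at (194,259), and a large open brown carton at (238,309). The open one fits, as it isn't blue, is the larger brown one and has flaps up. The cage gate faces the robot's right, with the knob at (428,182).

Run:
```python
from h import *
import pickle
ims=pickle.load(open("ims0.pkl","rb")); S,D=ims["scene"],ims["side"]; W=ims["wrist"]
def t(n,a,b):
    p=tri([(S,a),(D,b)]); print(n,p.round(1),(proj(S,p)-a).round(1),(proj(D,p)-b).round(1))
t("carton",(260,324),(357,324)); t("cage",(422,175),(194,190)); t("grip",(428,181.6),(249.3,148.9)); t("keeper",(462.5,190.1),(259.8,134))
t("cup",(438.5,315),(348,198.3));t("dish",(345.9,283.7),(314.6,253.5));t("bottle",(377,374.4),(404.1,237.2));t("syr",(310.5,254.8),(275.1,285.1))
print("jaw",onz(S,(382.9,310.4),0), "cartW",onz(W,(216.8,373.7),0),"dishW",onz(W,(267,194),0),"jawW",onz(W,(364,189),0))
def c(im,x,y,w,h): return cv2.resize(im["color"][y:y+h,x:x+w,::-1],(400,300),interpolation=cv2.INTER_CUBIC)
cv2.imwrite("pics/b.png",np.vstack([np.hstack([c(S,160,230,160,150-30),c(D,300,245,160,120)]),np.hstack([c(S,360,70,160,120+40) if 0 else c(S,365,110,160,120),c(D,155,90,160,120)])]))
```

```text
carton [ 514.7 -191.8    3.8] [[ 0.8 -1.1]] [[1.  0.9]]
cage [500.7 384.5  10.1] [[-0.5  0.8]] [[-0.5 -0.7]]
grip [596.1 244.4 174.8] [[ 0.8 -1.3]] [[0.8 1.1]]
keeper [659.4 286.  159.8] [[ 0.1 -0.1]] [[0.1 0.1]]
cup [775.3  94.9  -7.6] [[-0.3  0.5]] [[-0.3 -0.4]]
dish [579.9   9.4   7.9] [[ 0.7 -1.2]] [[0.9 1. ]]
bottle [ 769.1 -103.4    6.5] [[ 0.7 -1.2]] [[0.9 0.8]]
syr [459.9  15.8  -7.4] [[ 0.5 -0.8]] [[0.7 0.7]]
jaw [682.19335382  16.12296975   0.        ] cartW [ 511.83431831 -191.64605159    0.        ] dishW [576.25498489  16.05318771   0.        ] jawW [673.63104912  21.22570941   0.        ]
```

View pics/b.png

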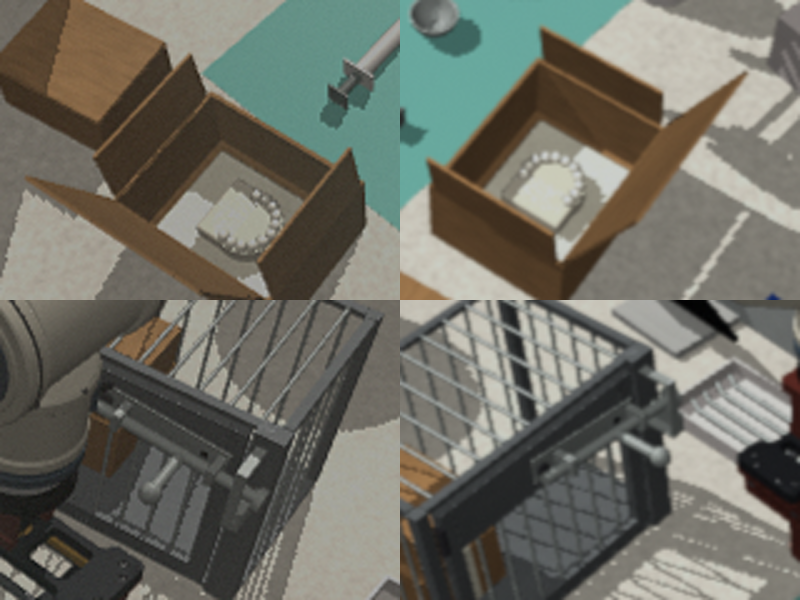

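```bash
cat > fit.py <<'E'
from h import *
import pickle
from scipy.optimize import least_squares
ims=pickle.load(open("ims0.pkl","rb")); S,D=ims["scene"],ims["side"]; W=ims["wrist"]
cs=lambda x,y:(160+x*.4,230+y*.4); cd=lambda x,y:(300+(x-400)*.4,245+y*.4)
gs=lambda x,y:(365+x*.4,110+(y-300)*.4); gd=lambda x,y:(155+(x-400)*.4,90+(y-300)*.4)
def W2(x,y,a,P): c,s=np.cos(a),np.sin(a); return np.array([x+c*P[0]-s*P[1],y+s*P[0]+c*P[1],P[2]])
def cart(p):
    x,y,a,n,f,t=p
    nf=lambda v:(-80+55*np.cos(n),v*59,78+55*np.sin(n)); ff=lambda v:(80-55*np.cos(f),v*59,78+55*np.sin(f))
    tf=lambda u:(u*80,-65+130*np.cos(t),83+130*np.sin(t))
    L=[(S,cs(210,97),(-80,65,79)),(S,cs(338,165),(80,65,79)),(D,cd(540,62),(80,65,79)),
       (S,cs(190,55),nf(1)),(S,cs(95,158),nf(-1)),(S,cs(350,150),ff(1)),(S,cs(260,262),ff(-1)),(S,cs(28,178),tf(-1)),
       (D,cd(429,160),nf(1)),(D,cd(556,235),nf(-1)),(D,cd(540,28),ff(1)),(D,cd(662,95),ff(-1)),(D,cd(745,73),tf(1))]
    return np.concatenate([(proj(i,W2(x,y,a,P))[0]-uv) for i,uv,P in L])
def cage(p):
    x,y,a=p
    L=[(S,gs(285,440),(-100,-150,220)),(S,gs(380,315),(100,-150,220)),(S,gs(105,350),(-100,150,220)),
       (D,gd(648,352),(-100,-150,220)),(D,gd(415,515),(-100,150,220)),
       (S,(428,181.6),(-154,-80,177)),(D,(249.3,148.9),(-154,-80,177))]
    return np.concatenate([(proj(i,W2(x,y,a,P))[0]-uv) for i,uv,P in L])
if __name__=="__main__":
    r=least_squares(cart,[514,-192,0,1.6,1.6,1.8],loss="soft_l1"); print(r.x.round(3)); print(r.fun.reshape(-1,2).round(1).tolist())
    for a0 in(0,1,2,-1):
        r=least_squares(cage,[540,385,a0],loss="soft_l1"); print(r.cost,r.x.round(3)); 
        if r.cost<60: print(r.fun.reshape(-1,2).round(1).tolist()); c=r.x
    for n,P in dict(grip=(-154,-80,177),hinge=(-103,125,186),keeper=(-124,-140,162)).items(): print(n,W2(*c,P).round(1),proj(S,W2(*c,P)),proj(D,W2(*c,P)))
E
python3 fit.py
```

```text
[ 5.10692e+02 -1.96555e+02  1.89000e-01  1.67400e+00  1.45000e+00
  2.00200e+00]
[[-0.8, -3.2], [9.7, 5.8], [-1.4, -1.9], [-0.1, 0.1], [-0.4, 0.6], [-0.3, -1.0], [-0.9, 0.4], [-1.4, -0.5], [-0.3, -0.4], [-0.0, 0.1], [0.0, -0.4], [0.5, -0.7], [0.4, -0.5]]
78.2107505821442 [504.455 385.779 165.07 ]
78.21075058181142 [504.455 385.779   1.707]
78.21075058188734 [504.455 385.779   1.707]
78.21075058358466 [504.455 385.779 -35.992]Traceback (most recent call last):
  File "fit.py", line 27, in <module>
    for n,P in dict(grip=(-154,-80,177),hinge=(-103,125,186),keeper=(-124,-140,162)).items(): print(n,W2(*c,P).round(1),proj(S,W2(*c,P)),proj(D,W2(*c,P)))
                                                                                                          ^
NameError: name 'c' is not defined. Did you mean: 'cs'?
```

move_arm:
  motion:
    - [12,-167,-22,0,0,0.189,0]
    - [12,-167,-22,0,0,0.189,0]
    - [12,-167,-22,0,0,0.189,0]
    - [12,-167,-22,0,0,0.189,0]
    - [12,-167,-22,0,0,0.189,0]

```text
t: 4.12
ee_pos: [636.7, -173.0, 199.8]
orientation: [3.126, 0.29, -0.001]
ft_force: [-0.5, 0.7, -0.4]
width: 58.0
```

Run:
```python
from h import *
from fit import *
r=least_squares(cage,[504,386,1.707],loss="soft_l1"); c=r.x; print(r.fun.reshape(-1,2).round(1).tolist())
for n,P in dict(grip=(-154,-80,177),hinge=(-103,125,186),keeper=(-124,-140,162)).items(): print(n,W2(*c,P).round(1),proj(S,W2(*c,P)),proj(D,W2(*c,P)))
i=get_image("scene"); j=get_image("side"); print(get_obs()["ee_pos"],get_obs()["width"])
for n in("gate_hinge","knob","knob_grip","keeper"):
  print(n,[[(np.round(m["location"],1).tolist(),round(m["p"],2)) for m in mark_of(k,n)[:2]] for k in(i,j)])
save(i,"c.png",(140,90,400,300),2)
```

```text
[[-1.2, 1.1], [0.7, -0.5], [-48.2, -19.7], [0.1, -1.7], [-1.4, 3.6], [4.0, 0.2], [3.6, -1.2]]
grip [604.6 244.1 177. ] [[432.03711077 181.75231674]] [[252.9059193  147.66132621]]
hinge [394.6 266.7 186. ] [[366.08462779 126.8458606 ]] [[172.40484931 184.81583154]]
keeper [660. 282. 162.] [[461.94992313 190.43113152]] [[261.05373131 134.09412903]]
[ 636.60247063 -168.79384055  200.14381088] 50.13321082815106
gate_hinge [[([124.6, 364.7], 0.76)], [([185.3, 170.1], 0.8)]]
knob [[([169.4, 435.3], 0.47), ([374.1, 377.5], 0.34)], [([143.5, 241.1], 0.49), ([132.1, 258.2], 0.26)]]
knob_grip [[([181.9, 427.6], 0.68)], [([149.4, 248.5], 0.42)]]
keeper [[([189.7, 460.3], 0.71)], [([133.5, 260.9], 0.59)]]
```

View pics/c.png

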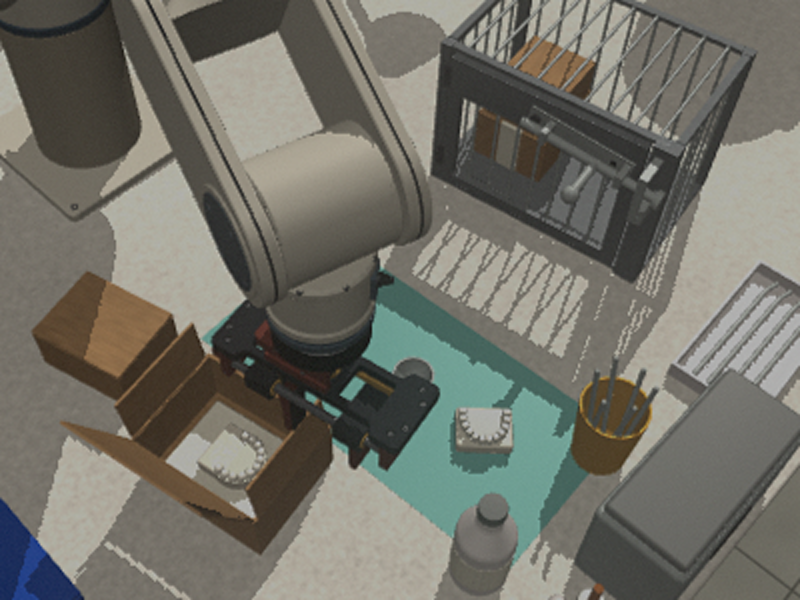

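The carton, cage and loose things are clear in this view. The gripper is over the far flap (crop ~ (290,440)), and the fingers are still closing.

move_arm:
  motion:
    - [-2,0,-10,0,0,0,0]
    - [-2,0,-20,0,0,0,0]
    - [-4,-1,-30,0,0,0,0]
    - [-5,-1,-50,0,0,0,0]
    - [-5,-1,-82,0,0,0,0]

```text
t: 5.03
ee_pos: [633.2, -168.5, 119.4]
orientation: [3.126, 0.296, 0.006]
ft_force: [2.1, -0.8, 0.4]
width: 0.3
```

move_arm:
  motion:
    - [-10,-2,0,0,0,0,0]
    - [-28,-5,0,0,0,0,0]
    - [-43,-8,-2,0,0,0,0]
    - [-52,-10,-5,0,0,0,0]
    - [-59,-11,-9,0,0,0,0]

```text
t: 5.45
ee_pos: [572.2, -179.3, 110.0]
orientation: [3.127, 0.295, 0.001]
ft_force: [1.0, -0.4, -0.4]
width: 0.8
```

move_arm:
  motion:
    - [-7,-1,-9,0,0,0,0]
    - [-11,-2,-19,0,0,0,0]
    - [-13,-2.5,-25,0,0,0,0]
    - [-13.5,-2.5,-28.5,0,0,0,0]
    - [-13.5,-2.5,-28.5,0,0,0,0]

```text
t: 5.87
ee_pos: [558.8, -181.4, 80.4]
orientation: [-3.127, -0.297, 0.003]
ft_force: [-0.2, 0.5, 0.7]
width: 0.3
```

move_arm:
  motion:
    - [0,0,40,0,0,0,0]
    - [0,0,80,0,0,0,0]
    - [-20,-4,110,0,0,0,0]
    - [-60,-12,110,0,0,0,0]
    - [-100,-19,110,0,0,0,0]

```text
t: 6.28
ee_pos: [460.6, -201.0, 192.8]
orientation: [3.125, 0.299, 0.006]
ft_force: [-0.4, -0.8, -1.0]
width: 0.3
```

move_arm:
  motion:
    - [-36,-7,0,0,0,0,0]
    - [-72,-14,0,0,0,0,0]
    - [-72,-14,-40,0,0,0,0]
    - [-72,-14,-72,0,0,0,0]
    - [-72,-14,-72,0,0,0,0]

```text
t: 6.7
ee_pos: [384.2, -212.9, 115.4]
orientation: [-3.123, -0.295, 0.01]
ft_force: [-1.0, 1.4, -0.4]
width: 0.6
```

move_arm:
  motion:
    - [15,3,0,0,0,0,0]
    - [30,6,0,0,0,0,0]
    - [43,8,-1,0,0,0,0]
    - [52,10,-5,0,0,0,0]
    - [58,11,-9,0,0,0,0]

```text
t: 7.12
ee_pos: [448.7, -203.5, 111.1]
orientation: [3.125, 0.299, 0.005]
ft_force: [-0.4, 0.1, 1.1]
width: 0.7
```

move_arm:
  motion:
    - [7,1,-9,0,0,0,0]
    - [11,2,-19,0,0,0,0]
    - [13,2.5,-25,0,0,0,0]
    - [13.5,2.5,-28.5,0,0,0,0]
    - [13.5,2.5,-28.5,0,0,0,0]

```text
t: 7.53
ee_pos: [458.5, -200.7, 80.7]
orientation: [-3.127, -0.296, 0.002]
ft_force: [-0.7, -0.2, 0.2]
width: 0.3
```

move_arm:
  motion:
    - [0,0,40,0,0,0,0]
    - [0,0,80,0,0,0,0]
    - [0,0,120,0,0,0,0]
    - [0,0,150,0,0,0,0]
    - [0,0,150,0,0,0,0]

```text
t: 7.95
ee_pos: [461.3, -202.4, 237.3]
orientation: [3.123, 0.295, 0.012]
ft_force: [0.4, 0.3, -0.8]
width: 0.6
```

Run:
```python
from h import *
i=get_image("scene"); j=get_image("side"); print(get_obs()["t"])
def c(im,x,y,w,h): return cv2.resize(im["color"][y:y+h,x:x+w,::-1],(400,300),interpolation=cv2.INTER_CUBIC)
cv2.imwrite("pics/d.png",np.hstack([c(i,160,230,160,120),c(j,300,245,160,120)]))
```

```text
8.05
```

View pics/d.png

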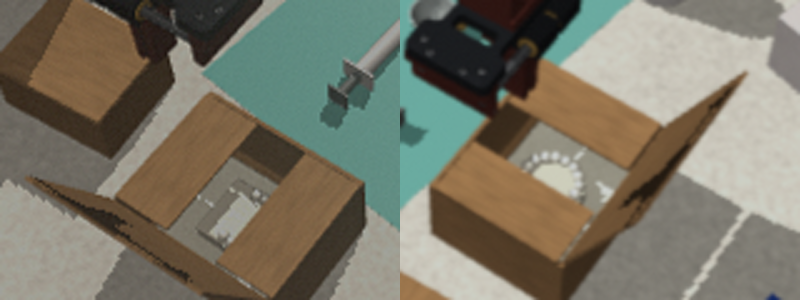

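Both end flaps lie flat and the top flap is still up, so it goes next.

move_arm:
  motion:
    - [20,-36,0,0,0,0,0]
    - [40,-72,0,0,0,0,0]
    - [60,-108,0,0,0,0,0]
    - [78,-143,0,0,0,0,0]
    - [78,-143,0,0,0,0,0]

```text
t: 8.47
ee_pos: [538.3, -348.9, 228.6]
orientation: [3.128, 0.292, -0.002]
ft_force: [-0.2, 0.6, 0.0]
width: 0.3
```

move_arm:
  motion:
    - [0,0,-35,0,0,0,0]
    - [0,0,-68,0,0,0,0]
    - [0,0,-68,0,0,0,0]
    - [-3,15,-68,0,0,0,0]
    - [-6,30,-68,0,0,0,0]

```text
t: 8.88
ee_pos: [530.5, -313.3, 163.7]
orientation: [-3.127, -0.295, 0.001]
ft_force: [0.7, -1.3, 1.0]
width: -0.1
```

move_arm:
  motion:
    - [-4,20,0,0,0,0,0]
    - [-8,41,0,0,0,0,0]
    - [-11,59,3,0,0,0,0]
    - [-14,75,2,0,0,0,0]
    - [-17,90,-4,0,0,0,0]

```text
t: 9.3
ee_pos: [514.8, -222.5, 161.8]
orientation: [3.125, 0.298, 0.005]
ft_force: [0.2, -0.9, 0.3]
width: 0.7
```

move_arm:
  motion:
    - [-2,12,-7,0,0,0,0]
    - [-4,22,-18,0,0,0,0]
    - [-6,31,-30,0,0,0,0]
    - [-7,36,-41,0,0,0,0]
    - [-8,39,-53,0,0,0,0]

```text
t: 9.72
ee_pos: [505.7, -183.6, 105.9]
orientation: [-3.127, -0.297, 0.0]
ft_force: [0.7, 0.7, 1.0]
width: 0.5
```

move_arm:
  motion:
    - [0,2,-10,0,0,0,0]
    - [-1,3,-17,0,0,0,0]
    - [-1,3,-20,0,0,0,0]
    - [-1,3,-20,0,0,0,0]
    - [-1,3,-20,0,0,0,0]

```text
t: 10.13
ee_pos: [505.1, -182.2, 86.7]
orientation: [3.128, 0.296, 0.0]
ft_force: [0.2, 0.5, 0.1]
width: 0.5
```

move_arm:
  motion:
    - [0,0,40,0,0,0,44]
    - [0,0,80,0,0,0,44]
    - [0,0,120,0,0,0,44]
    - [10,20,145,0,0,0,44]
    - [20,55,160,0,0,0,44]

```text
t: 10.55
ee_pos: [527.0, -129.3, 251.5]
orientation: [3.125, 0.29, 0.011]
ft_force: [0.1, 0.4, 0.3]
width: 30.2
```

move_arm:
  motion:
    - [9,38,0,0,0,0,44]
    - [18,76,0,0,0,0,44]
    - [27,115,0,0,0,0,44]
    - [36,153,0,0,0,-0.05,44]
    - [45,192,0,0,0,-0.05,44]

```text
t: 10.97
ee_pos: [570.4, 66.6, 247.7]
orientation: [3.134, 0.213, 0.003]
ft_force: [0.3, 1.1, -0.6]
width: 44.2
```

move_arm:
  motion:
    - [10,36,0,0,0,0,44]
    - [20,60,0,0,0,0,44]
    - [30,85,0,0,0,0,44]
    - [30,85,0,0,0,0,44]
    - [30,85,0,0,0,0,44]

```text
t: 11.38
ee_pos: [600.3, 151.0, 247.0]
orientation: [3.134, 0.221, 0.001]
ft_force: [0.8, -0.6, -0.2]
width: 44.2
```

Run:
```python
from h import *
import pickle
ims={n:get_image(n) for n in("scene","side","wrist")}; pickle.dump(ims,open("ims1.pkl","wb"))
o=get_obs(); print(o["t"],o["ee_pos"],o["orientation"],o["width"])
M={}
for n,i in ims.items():
  for l in("knob","knob_grip","keeper","gate_hinge"):
    print(n,l,[(np.round(m["location"],1).tolist(),round(m["p"],2)) for m in mark_of(i,l)[:2]])
w,s,d=[cv2.resize(x,(400,300),interpolation=cv2.INTER_CUBIC) for x in(ims["wrist"]["color"],ims["scene"]["color"][110:230,365:525],ims["side"]["color"][90:210,155:315])]
c=cv2.resize(ims["side"]["color"][245:365,300:460],(400,300))
cv2.imwrite("pics/e.png",np.vstack([np.hstack([w,c]),np.hstack([s,d])])[:,:,::-1])
```

```text
11.5333 [599.66335672 148.93792074 246.89376248] [ 3.13383963e+00  2.16679445e-01 -1.51956470e-04] 43.767679095987525
scene knob [([168.6, 436.9], 0.68)]
scene knob_grip [([307.9, 380.6], 0.7), ([180.5, 431.5], 0.61)]
scene keeper [([189.7, 461.8], 0.75), ([171.3, 438.3], 0.17)]
scene gate_hinge [([121.6, 363.5], 0.98)]
side knob [([143.4, 240.9], 0.46)]
side knob_grip [([148.3, 246.4], 0.49)]
side keeper [([185.9, 173.3], 0.25)]
side gate_hinge [([186.5, 170.1], 0.84)]
wrist knob [([30.0, 336.0], 0.81)]
wrist knob_grip [([86.4, 338.3], 0.56)]
wrist keeper [([38.1, 459.0], 0.64)]
wrist gate_hinge []
```

View pics/e.png

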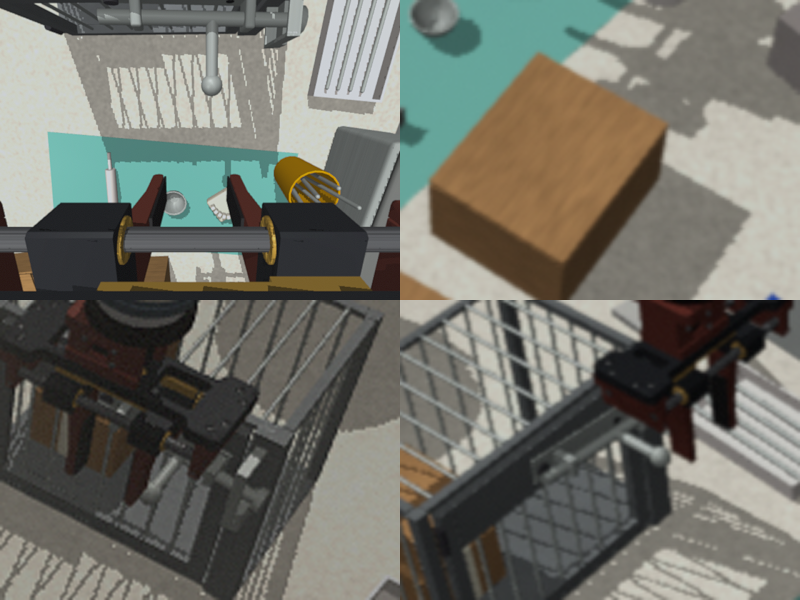

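Run:
```python
from h import *
import pickle
I=pickle.load(open("ims1.pkl","rb")); W,S,D=I["wrist"],I["scene"],I["side"]
for uv in((339,136),(338,60),(337.5,35),(336,30),(338.3,86.4),(459,38)): print(uv,onz(W,uv,177).round(1))
print("grip",tri([(S,(431.5,180.5)),(D,(246.4,148.3)),(W,(338.3,86.4))]).round(1))
print("knob",tri([(S,(436.9,168.6)),(D,(240.9,143.4)),(W,(336,30))]).round(1))
# ball centre from crops
b=tri([(S,(365+152*.4,110+193*.4)),(D,(155+261*.4,90+154*.4)),(W,(339,136))]); print("ball",b.round(1),[ (proj(i,b)[0]).round(1) for i in(S,D,W)])
print("hinge",tri([(S,(363.5,121.6)),(D,(170.1,186.5))]).round(1))
```

```text
(339, 136) [602.9 223.2 177. ]
(338, 60) [596.  263.2 177. ]
(337.5, 35) [593.8 275.5 177. ]
(336, 30) [592.6 277.9 177. ]
(338.3, 86.4) [598.3 249.8 177. ]
(459, 38) [659.7 283.3 177. ]
grip [597.3 253.  171.6]
knob [592.1 275.9 181.1]
ball [604.5 222.4 177.6] [array([425.9, 186.9]), array([258.8, 151.9]), array([341.6, 137.9])]
hinge [385.7 264.1 193.5]
```

The top-right crop shows the carton fully shut. The wrist view has the knob's ball at about (339,136) and the stem running up to (338,35), so I'm lowering the open fingers over the stem.

move_arm:
  motion:
    - [0,35,0,0,0,0.015,44]
    - [-1,70,0,0,0,0.015,44]
    - [-1,99,0,0,0,0.015,44]
    - [-1,99,-20,0,0,0.015,44]
    - [-1,99,-45,0,0,0.015,44]

```text
t: 12.55
ee_pos: [600.3, 251.7, 203.3]
orientation: [-3.13, -0.246, -0.008]
ft_force: [-0.0, -0.0, -0.7]
width: 43.9
```

move_arm:
  motion:
    - [0,0,-15,0,0,0,44]
    - [0,0,-30,0,0,0,44]
    - [0,0,-43,0,0,0,44]
    - [0,0,-43,0,0,0,44]
    - [0,0,-43,0,0,0,44]

```text
t: 12.97
ee_pos: [598.7, 248.9, 158.2]
orientation: [3.132, 0.242, -0.002]
ft_force: [0.1, -0.1, 1.0]
width: 43.9
```

Run:
```python
from h import *
o=get_obs(); print(o["t"],o["ee_pos"],o["orientation"],o["width"],o["ft_force"])
ims={n:get_image(n) for n in("scene","side","wrist")}
w,s,d=[cv2.resize(x,(400,300),interpolation=cv2.INTER_CUBIC) for x in(ims["wrist"]["color"],ims["scene"]["color"][110:230,365:525],ims["side"]["color"][90:180,195:315])]
cv2.imwrite("pics/f.png",np.vstack([np.hstack([w,w*0]),np.hstack([s,d])])[:,:,::-1])
```

```text
12.9667 [598.70926471 248.90269482 158.19378363] [ 3.13192554e+00  2.41534995e-01 -1.96167886e-03] 43.92367163541684 [ 0.1121418  -0.14566159  0.95031809]
```

View pics/f.png

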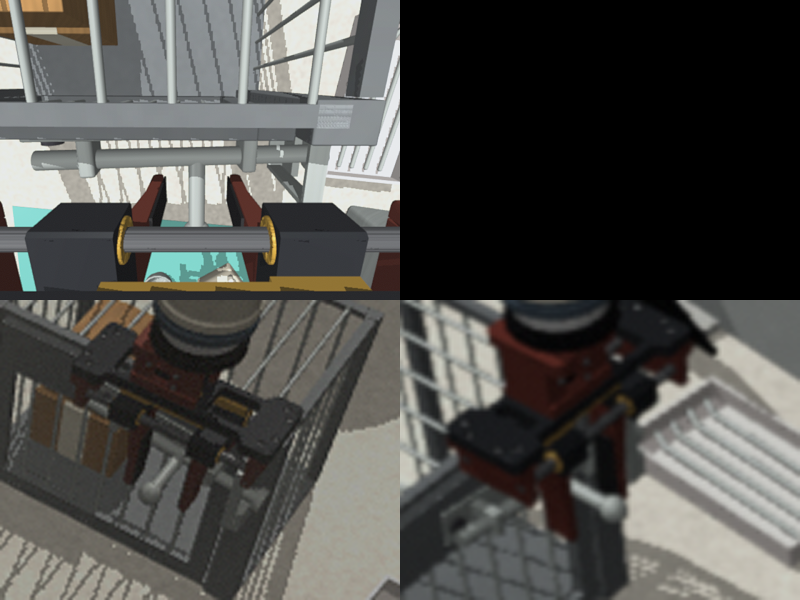

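The stem sits centred between the fingers (wrist crop about (197,190)). Closing.

move_arm:
  motion:
    - [0,0,0,0,0,0,4]
    - [0,0,0,0,0,0,4]
    - [0,0,0,0,0,0,4]
    - [0,0,0,0,0,0,4]
    - [0,0,0,0,0,0,4]

```text
t: 13.53
ee_pos: [599.0, 249.0, 158.9]
orientation: [-3.132, -0.242, -0.0]
ft_force: [-0.1, -0.3, -0.0]
width: 14.2
```

move_arm:
  motion:
    - [0,0,1,0,0,0,4]
    - [0,0,3,0,0,0,4]
    - [0,0,5,0,0,0,4]
    - [0,0,7,0,0,0,4]
    - [0,0,8,0,0,0,4]

```text
t: 13.95
ee_pos: [598.6, 248.9, 166.5]
orientation: [3.132, 0.242, -0.002]
ft_force: [-0.1, 0.5, -5.7]
width: 9.9
```

move_arm:
  motion:
    - [-3,-0.5,0,0,0,0,4]
    - [-8,-1.2,0,0,0,0,4]
    - [-13,-2,0,0,0,0,4]
    - [-17,-2.6,0,0,0,0,4]
    - [-20,-3.1,0,0,0,0,4]

```text
t: 14.37
ee_pos: [578.1, 245.8, 166.6]
orientation: [3.132, 0.242, -0.001]
ft_force: [0.9, 1.5, -5.3]
width: 10.2
```

move_arm:
  motion:
    - [-5,-0.8,0,0,0,0,4]
    - [-10,-1.6,0,0,0,0,4]
    - [-15,-2.3,0,0,0,0,4]
    - [-19,-3,0,0,0,0,4]
    - [-19,-3,0,0,0,0,4]

```text
t: 14.78
ee_pos: [559.2, 242.8, 166.7]
orientation: [3.132, 0.242, -0.001]
ft_force: [-0.0, 0.7, -6.4]
width: 10.3
```

Run:
```python
from h import *
o=get_obs(); print(o["t"],o["ee_pos"],o["orientation"],o["width"],o["ft_force"])
ims={n:get_image(n) for n in("scene","side","wrist")}
w,s,d=[cv2.resize(x,(400,300),interpolation=cv2.INTER_CUBIC) for x in(ims["wrist"]["color"],ims["scene"]["color"][110:230,365:525],ims["side"]["color"][90:180,195:315])]
w2=cv2.resize(ims["wrist"]["color"][180:420,160:480],(400,300))
cv2.imwrite("pics/g.png",np.vstack([np.hstack([w,w2]),np.hstack([s,d])])[:,:,::-1])
```

```text
14.7833 [559.1896466  242.8376142  166.70255885] [ 3.13223570e+00  2.41937028e-01 -5.19869156e-04] 10.338534897472252 [-0.00819283  0.67803442 -6.44348217]
```

View pics/g.png

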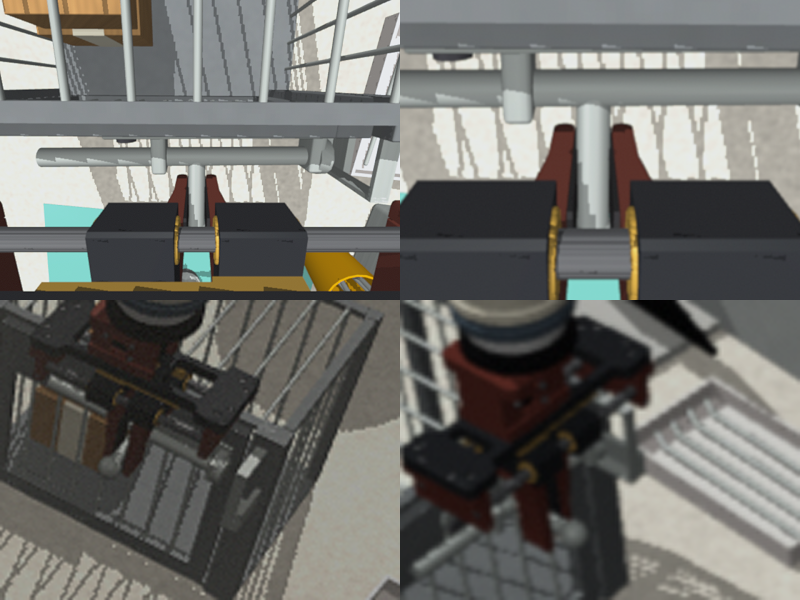

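The bolt is drawn: its nose, at wrist crop (318,155), is clear of the keeper. Now I'll swing the gate along its arc.

move_arm:
  motion:
    - [-1.1,-6.8,0,0,0,-0.04,4]
    - [-2.5,-13.6,0,0,0,-0.08,4]
    - [-4.1,-20.3,0,0,0,-0.12,4]
    - [-6,-27,0,0,0,-0.16,4]
    - [-8.2,-33.5,0,0,0,-0.2,4]

```text
t: 15.35
ee_pos: [551.3, 209.4, 166.4]
orientation: [-3.14, 0.076, 0.002]
ft_force: [-1.6, 3.3, -5.5]
width: 10.5
```

move_arm:
  motion:
    - [-2.5,-6.5,0,0,0,-0.04,4]
    - [-5.3,-13,0,0,0,-0.08,4]
    - [-8.1,-19.1,0,0,0,-0.12,4]
    - [-11.3,-25.3,0,0,0,-0.16,4]
    - [-13.9,-29.8,0,0,0,-0.19,4]

```text
t: 15.77
ee_pos: [537.5, 179.6, 166.5]
orientation: [-3.119, 0.374, 0.001]
ft_force: [-0.0, 3.8, -6.7]
width: 10.2
```

move_arm:
  motion:
    - [0,0,0,0,0,0,4]
    - [0,0,0,0,0,0,4]
    - [0,0,0,0,0,0,4]
    - [0,0,0,0,0,0,4]
    - [0,0,0,0,0,0,4]

```text
t: 16.18
ee_pos: [538.1, 179.9, 166.7]
orientation: [-3.12, 0.369, -0.0]
ft_force: [-0.1, 4.5, -6.3]
width: 9.9
```

Run:
```python
from h import *
o=get_obs(); print(o["t"],o["ee_pos"],o["orientation"],o["width"],o["ft_force"],o["moment"])
ims={n:get_image(n) for n in("scene","side","wrist")}
w,s,d=[cv2.resize(x,(400,300),interpolation=cv2.INTER_CUBIC) for x in(ims["wrist"]["color"],ims["scene"]["color"][90:240,335:535],ims["side"]["color"])]
w2=cv2.resize(ims["scene"]["color"],(400,300))
cv2.imwrite("pics/i.png",np.vstack([np.hstack([w,w2]),np.hstack([s,d])])[:,:,::-1])
```

```text
16.1833 [538.07176429 179.94440033 166.6856452 ] [-3.11969472e+00  3.68827560e-01 -1.90716204e-04] 9.855164965941002 [-0.14918336  4.46587025 -6.29656249] [ 0.45846594  0.01782377 -0.0698512 ]
```

View pics/i.png

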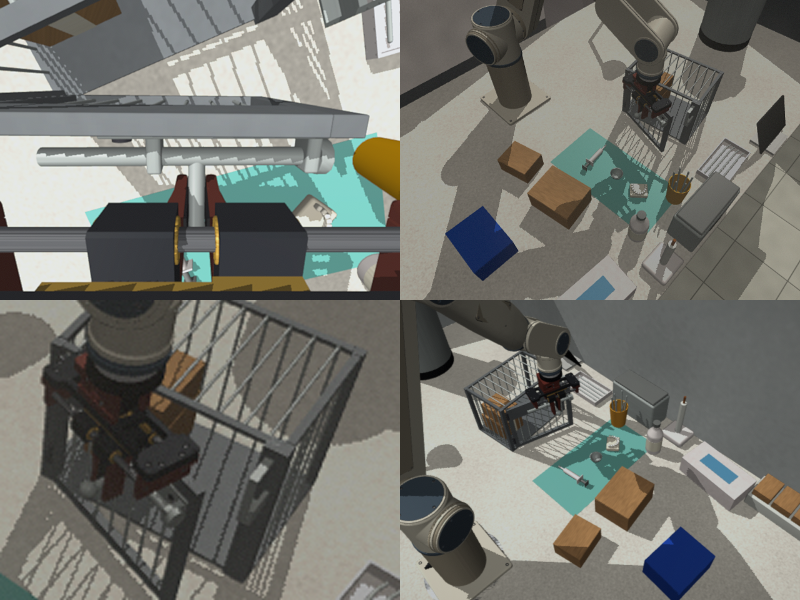

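The gate is ajar and stays parallel with the tool (turned 0.39 rad), the knob is gripped, the carton is shut and nothing has been knocked. Handing in.

```bash
python3 -c "
from workcell import *
print(close_job())"
```

```text
the job is handed in; nothing more can be done
None
```

The job is handed in at about 16 s of the 54 s allowed, and my last checks showed nothing wrong; the hand-in itself gave no verdict.

- **Carton:** I folded the far and then the near end flap flat with the closed fingers, then the large top flap over them. Pictures after each stage showed the flaps flat and the carton shut.
- **Bolt:** I gripped the knob's stem from above, lifted it 8 mm to clear the keeper's lip and drew it back about 39 mm. The wrist picture showed the nose clear of the keeper, with only 1–2 N sideways on the wrist.
- **Gate:** I swung it by the knob to about 0.39 rad. That angle comes from the tool's turn and the gate staying parallel to the fingers in the wrist picture; I couldn't read the joint itself.
- **Final hold:** The fingers are closed to 10 mm on the stem, listed as 11 mm. The wrist carries about 4.5 N from the gate's spring and 6.3 N from the weight. The other things on the counter stood where they were in the last overview.

The first network estimates of the knob and hinge disagreed with my fit by up to 9 mm. I settled it with the close wrist picture, and the grip then came out centred.

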